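Lower the eccentric cam, then push the blank home under the drill bush

ROBOT

A 6-joint arm with a two-finger parallel gripper is mounted at the origin on the work surface. World frame = base frame: x ahead of the robot, y to its left, z up, the work surface at z = 0. Lengths are in mm, angles in rad, forces in N, time in s.
With the tool pointing down it reaches from about 350 to 775 mm from the base axis. Payload 7.3 kg.
Tool frame: the origin (TCP) lies midway between the tips of the shut fingers; the grasp point (between the pads) lies 19 mm behind it; x points along the fingers, z is the direction in which the jaws open and shut, and the axes are right-handed (so a half turn about x gives the same grasp; the last joint's range is limited). The gripper opens to 92 mm and grips with 3 to 60 N. Pads are 19 mm wide; open, the fingers measure 130 mm over their backs; the gripper's body (75 mm by 190 mm) begins 47 mm behind the grasp point.
Start: joints at [1.034, 0.342, 1.524, -0, 1.275, -0.146], TCP at [199.975, 485.443, 226.741] pointing down, gripper open.
Joint ranges: [-2.53, 2.53], [-0.77, 2.02], [0.04, 2.7], [-1, 4.14], [0.28, 2.66], [-3.11, 3.11]. Speed limits (rad/s): [2.57, 2.57, 3.14, 3.14, 3.14, 3.14].

INTERFACE

Orientations are given as [roll, pitch, yaw] about the fixed x, y, z axes, in that order (R = Rz(yaw) Ry(pitch) Rx(roll)).
In Python, from plant import monitor, optics, close_job gives the robot as it stands.
- The arm moves only by the tool send_rows, never from a script. Its argument "commands" is a list that holds one entry, the list of rows, each a list of 5 numbers: the shift along the tool's x, y, z in m, then the turn about the tool's x in degrees, then the finger opening in m, from 0 to 0.0918. A call has 1 to 10 rows; each row shifts and turns the pose as measured when the row begins, along the tool's axes as they then stand; what a row does not reach is not made up. A row lasts 1/12 s, in which the tool goes at most 41.7 mm and 7.16 degrees, less where a joint would pass 70% of its speed; a pose out of reach is approached as far as the arm can. A call with a gripper value outside its range is refused whole. The fingers move at their own pace and stop on an object; the grip force is fixed at half the most. Time passes only in rows, so rows that do not move let the fingers close. It gives the time, the measured TCP pose, the force and the opening at its end, in the units of the state.
- monitor.get_obs(): the state, without advancing time (a new reading comes with each control period).
- optics.capture(name): name is "side" or "top" or "wrist"; returns a dict with "color" (480x640x3 uint8, blue, green, red), "camera_matrix" (3x3 intrinsics, pixels), "camera_from_world" (4x4, takes a point from world to camera coordinates); the wrist camera has in their place "T_tool_cam" (4x4, takes a point from camera to tool coordinates, whose origin is the TCP and whose axes are the tool frame's). Camera axes: x right, y down, z forward; pixel columns grow to the right and rows downward; lengths in mm; the calibration is good to about 2 mm. A picture is of the moment at which its call begins: read the wrist's pose just before it. There is no depth.
- close_job(): hands the job in, once; it reports no verdict.
The state is a dict: "time": time; "joint_positions": joint angles; "dq": joint speeds; "tau": joint torques, N m; "tool_pos": TCP position; "tcp_rot": TCP orientation; "contact_force": force on the tool from outside, world axes, zero at the start; "moment": the same for the moment, N m; "grip_width": finger opening in mm.
Only numpy, scipy, OpenCV 4.12 (cv2) and the standard library are available. Lean on these libraries where they do the work, as an engineer would, in place of code of your own. Each camera call takes 0.05 s, during which the arm holds its last target.

TASK

Push the red lever of the drilling fixture round until the cam is at its low point (lever over the white stripe), and only then push the yellow plate so that the slide runs fully home and carries the blank under the drill bush. Do not touch the blank or take it out of its nest, leave the cam at its low point and everything else on the bench where it is, and finish clear of it all.

Things in the scene. Friction and masses are not known exactly. Their poses are not given: they have to be found in the camera images.
- fixture: drilling fixture bolted to the bench: blue base plate 290 x 210 x 15 mm. Origin on the bench (plate spans x -140..150, y -115..95 mm); x axis = FORWARD, the way the slide is pushed (roughly away from the robot), y left, z up. 'Fixture x, y, z' below are in this frame. Brass drill bush on a post at the right, fixture x 55, y -45, its arm's top at z 92 mm
- cam (a joint): brass eccentric cam disc (radius 30, centre 16 mm off the pivot, z 20..34 mm) with a red lever. Rad, positive counter-clockwise from above; 0 = low point (thin side with black line towards the follower, lever over the white stripe). Turns -0.6 to 2.6, so the low point is NOT at a stop; starts 1.4 to 2.5. Friction 0.32 N m (6 N at lever_mid); stays where left
- cam_axis (a point): point on the cam's pivot at lever mid-height: fixture x 60, y 40, z 52 mm; fixed to the fixture
- lever_mid (a point): point on the red lever 55 mm from the pivot, at mid-height; moves with it. The lever is a bar 12 mm thick, 28 mm tall (z 38..66 mm), reaching 83 mm out from the pivot. At cam = q it points q - 0.175 rad counter-clockwise of the fixture's x axis. To lower the cam, push its flank clockwise seen from above
- slide (a joint): steel follower slide, m: 0 = back (start), 0.040 = fully home, its front end against the dark stop block; grows along fixture x. Friction about 3 N, no spring. A follower block on its left side (fixture x -9..5, y -20..65 mm at the start, top z 34 mm) meets the cam's rim: the slide goes fully home only with the cam at its low point, else the cam blocks it
- push_face (a point): centre of the rear face of the slide's upright yellow push plate (56 mm wide, 12 mm thick, z 20..70 mm); at slide = 0 it lies at fixture x -95, y -45, z 50 mm; the face looks backward (fixture -x) and moves with the slide
- blank_center (a point): centre of the loose aluminium blank (60 x 38 x 12 mm, long side along fixture x, red dot on top) lying in the slide's shallow nest, its underside 30 mm above the bench and its top at z 42 mm. At slide = 0 it is at fixture x 15, y -45; it rides along with the slide
- bush (a point): point on the drill bush's axis at the height of the blank's centre: fixture x 55, y -45, z 36 mm
- spare_a_center (a point): bystander: centre of a spare blank, 60 x 38 x 12 mm, flat on the bench left of the fixture
- spare_b_center (a point): bystander: centre of another spare blank, same size, left of the fixture
- oil_tin: bystander: grey-green round oil tin, diameter 56, height 85 mm, standing right of the fixture; origin under its base
- v_block: bystander: dark steel V-block 60 x 45 x about 38 mm, right of the fixture; origin under its base
- dish: bystander: white dish, diameter 84, height 22 mm, right of the fixture; origin under its base
- hammer: bystander: hammer lying on the left of the bench; origin on its underside
- wrench: bystander: wrench lying on the right of the bench; origin on its underside
Mind the look-alikes: they are no part of the job. Leave any green or pink look-alike of the part that bears blank_center alone.

How it is judged (in metres and radians):
On the way, in this order (a step that is already met when the one before it is completed fails the run):
1. the cam is turned to its low point (within 0.3 rad) while the slide is still back (value of joint cam between -0.3 and 0.3 rad and value of joint slide below 0.01 m), for 0.1 s.
2. the slide is pushed home (within 2.5 mm of its stop) (value of joint cam between -0.3 and 0.3 rad and value of joint slide above 0.0375 m), for 0.2 s.
At the end, for the whole second after the job is handed in: cam within 0.3 rad of its low point, slide within 2.5 mm of its stop, blank still in its nest with its centre within 6 mm of the bush point, everything at rest (all of step 2 and velocity of joint slide between -0.005 and 0.005 m/s and velocity of joint cam between -0.05 and 0.05 rad/s and distance between blank_center and bush below 0.006 m); the robot touches nothing.
It fails at once if the slide is pushed forward more than 10 mm while the cam is off its low point (more than 0.35 rad) (value of joint slide above 0.01 m and (value of joint cam above 0.35 rad or value of joint cam below -0.35 rad)).
It fails at once if the blank is touched by the robot (contact force between blank and the fingers above 1 N or contact force between blank and the arm above 1 N).
It fails at once if the blank is lifted out of its nest (height (world z) of blank_center above 0.044 m).
It fails at once if a bystander is moved more than 20 mm (distance of any of spare_a_center, spare_b_center, oil_tin, v_block, dish, hammer, wrench from where it was at the start of the episode above 0.02 m).
It also fails if it takes over 54 s, if anything falls off the work surface, if the arm or the gripper's body presses on something with over 40 N, if the wrist force passes 120 N, or if a joint passes its speed limit or range.

## Working session

There is one attempt and no reset: what is moved stays moved. The work goes in short steps, Python scripts to look and compute and a tool call to move; the robot and the scene stay as the last step left them, time stands still between calls to the robot, and variables do not carry over. Pictures are saved under pics/ and viewed, and the job is handed in when it is done.

Besides the shell and the picture viewer there is one more tool, called after ">>>" by a JSON object that holds its "name" and its "arguments". send_rows: Moves the arm, as the interface text tells. Its arguments: {"type":"object","properties":{"commands":{"type":"array","items":{"type":"array","items":{"type":"array","items":{"type":"number"}}}}},"required":["commands"]}

```bash
ls; mkdir -p pics
python3 - <<'E'
from plant import monitor, optics
import cv2
o=monitor.get_obs(); print(o)
for n in ["side","top","wrist"]:
    c=optics.capture(n); cv2.imwrite(f"pics/{n}0.png",c["color"])
    print(n,c["camera_matrix"].tolist(), (c.get("camera_from_world") if n!="wrist" else c["T_tool_cam"]).round(4).tolist())
E
```

```text
pics
{'time': 0.0, 'joint_positions': array([ 1.03397340e+00,  3.42743727e-01,  1.52501930e+00, -4.45441280e-06,
        1.27537980e+00, -1.45994411e-01]), 'dq': array([-3.46995915e-04, -4.96058171e-04, -1.28279945e-03, -1.10432242e-03,
        8.99457877e-05,  1.47923585e-03]), 'tau': array([-2.00930222e-04, -4.31235301e+01, -2.44222283e+01,  7.18464120e-02,
        5.57242404e-02, -6.44187321e-05]), 'tool_pos': array([199.77090453, 485.07090051, 226.03325973]), 'tcp_rot': array([ 2.99834596,  1.56924615, -2.10487023]), 'contact_force': array([0.17854644, 0.62409678, 0.31026095]), 'moment': array([ 0.03381057, -0.00272069,  0.01049593]), 'grip_width': 91.8881051867803}
side [[552.4206358829217, 0.0, 323.253754641904], [0.0, 552.4206358829217, 235.74653048783028], [0.0, 0.0, 1.0]] [[-0.8996, -0.4367, 0.0058, 481.6997], [-0.29, 0.5875, -0.7555, 185.8389], [0.3265, -0.6813, -0.6552, 1433.4282], [0.0, 0.0, 0.0, 1.0]]
top [[585.811461910429, 0.0, 320.8370341929697], [0.0, 585.811461910429, 251.9522101932072], [0.0, 0.0, 1.0]] [[-0.0132, -0.9999, -0.0032, 16.7388], [-0.9901, 0.0135, -0.1394, 537.3815], [0.1394, 0.0013, -0.9902, 1314.9101], [0.0, 0.0, 0.0, 1.0]]
wrist [[356.7211711538681, 0.0, 315.9272298886723], [0.0, 356.7211711538681, 237.44384798546696], [0.0, 0.0, 1.0]] [[-0.0002, -0.2963, 0.9551, -158.2685], [0.0007, -0.9551, -0.2963, 79.7662], [1.0, 0.0006, 0.0004, -0.1318], [0.0, 0.0, 0.0, 1.0]]
```

View pics/top0.png

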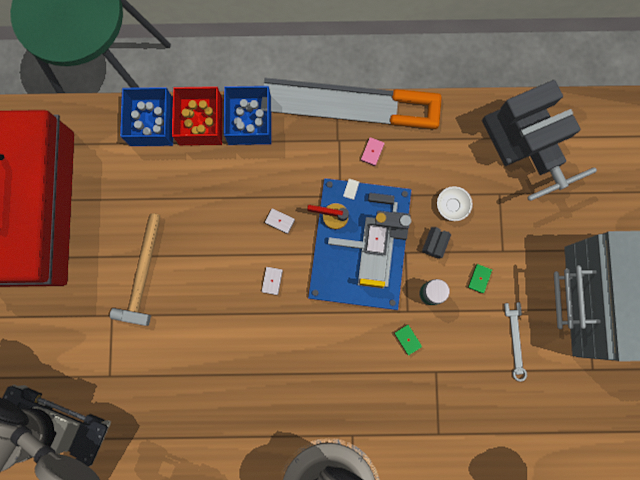

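View pics/side0.png

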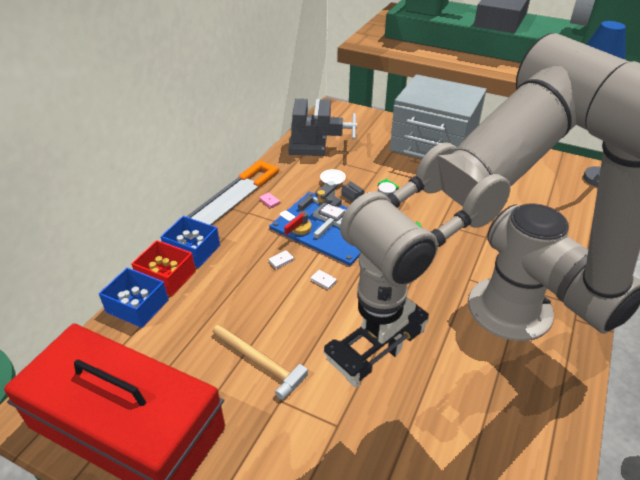

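View pics/wrist0.png

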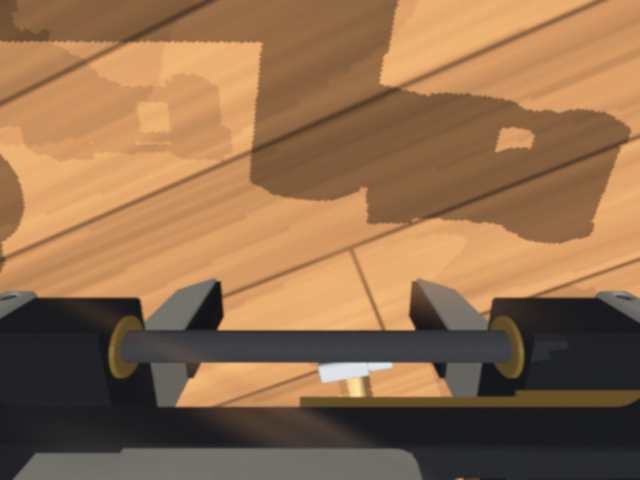

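The top view shows the blue fixture at columns 308–410, rows 180–308. The lever runs from (343,214) to (308,209), the yellow plate is at (372,282) and the white blank at (376,239). Blank look-alikes are pink at (372,151), green at (480,278) and (408,339), and white spares at (279,220) and (272,281). The one in the slide's nest, (376,239), is the blank for this job.

```bash
cat > h.py <<'E'
import numpy as np, cv2
from plant import monitor, optics
from scipy.spatial.transform import Rotation as R
def ray(c,uv):
    K=c["camera_matrix"]; d=np.linalg.inv(K)@np.array([uv[0],uv[1],1.])
    T=np.linalg.inv(c["camera_from_world"]); return T[:3,3],T[:3,:3]@d
def onz(c,uv,z):
    o,d=ray(c,uv); return o+d*(z-o[2])/d[2]
def tri(r1,r2):
    A=[];b=[]
    for o,d in (r1,r2):
        d=d/np.linalg.norm(d);P=np.eye(3)-np.outer(d,d);A.append(P);b.append(P@o)
    x=np.linalg.solve(A[0]+A[1],b[0]+b[1]);return x
def wristcam(rd=None):
    o=monitor.get_obs(); c=optics.capture("wrist")
    T=np.eye(4);T[:3,:3]=R.from_euler('xyz',o["tcp_rot"]).as_matrix();T[:3,3]=o["tool_pos"]
    c["camera_from_world"]=np.linalg.inv(T@c["T_tool_cam"]);return c
E
python3 - <<'E'
from h import *
c=optics.capture("top");im=c["color"]
hsv=cv2.cvtColor(im,cv2.COLOR_BGR2HSV)
m=cv2.inRange(hsv,(100,120,60),(125,255,255)); m[:170]=0;m[320:]=0
m=cv2.morphologyEx(m,cv2.MORPH_OPEN,np.ones((2,2)))
cs=max(cv2.findContours(m,0,2)[0],key=cv2.contourArea)
pts=cv2.findNonZero(m)
r=cv2.minAreaRect(cv2.convexHull(pts)); b=cv2.boxPoints(r)
hull=cv2.approxPolyDP(cv2.convexHull(pts),6,True)
print(hull.reshape(-1,2))
for p in hull.reshape(-1,2): print(p,onz(c,p,15).round(1))
W=np.array([onz(c,p[0],15)[:2] for p in cv2.convexHull(pts)],np.float32)
rr=cv2.minAreaRect(W);print(rr,cv2.boxPoints(rr))
cv2.imwrite("pics/crop1.png",cv2.resize(im[165:320,260:460],(800,620),interpolation=cv2.INTER_CUBIC)[:600])
s=optics.capture("side")["color"]
cv2.imwrite("pics/crop2.png",cv2.resize(s[170:290,250:410],(800,600),interpolation=cv2.INTER_CUBIC))
E
```

```text
[[410 190]
 [398 310]
 [311 299]
 [325 180]]
[410 190] [ 686.9 -204.8   15. ]
[398 310] [ 402.6 -167.3   15. ]
[311 299] [430.8  33.8  15. ]
[325 180] [714.2  -2.7  15. ]
((559.0035400390625, -85.090087890625), (208.5949249267578, 288.767333984375), 81.83845520019531) [[ 401.27567  -167.83383 ]
 [ 687.11835  -208.82857 ]
 [ 716.73145    -2.346344]
 [ 430.88873    38.64839 ]]
```

View pics/crop1.png

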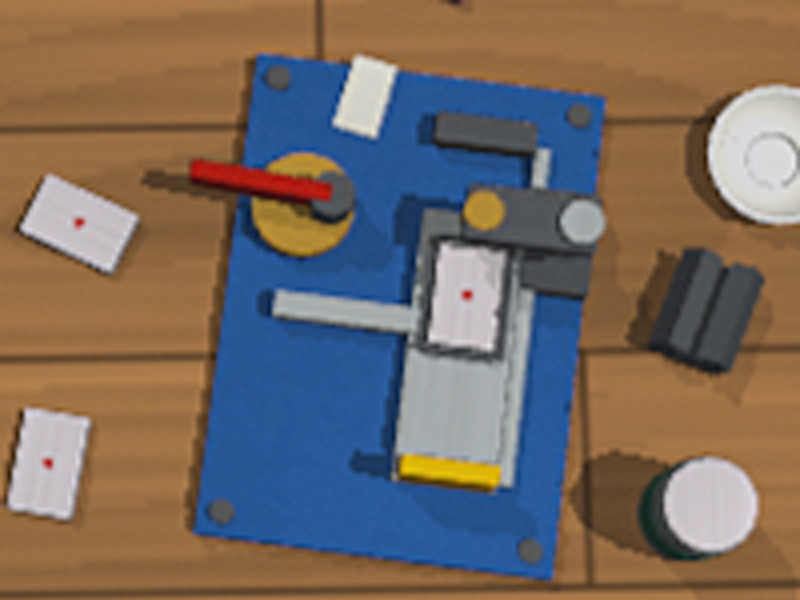

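View pics/crop2.png

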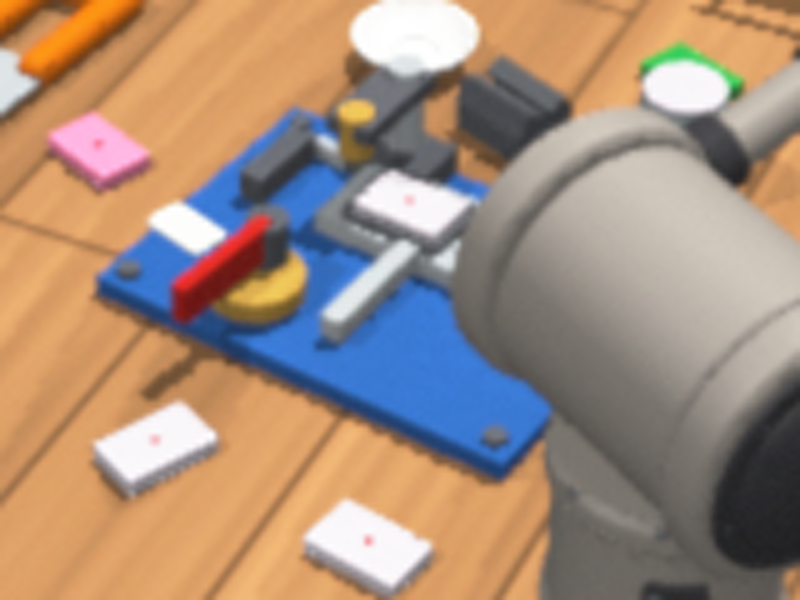

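```bash
cat >> h.py <<'E'
def fix2w(p,c=(558.8,-85.2),yaw=-7.6):
    a=np.radians(yaw);M=np.array([[np.cos(a),-np.sin(a)],[np.sin(a),np.cos(a)]])
    q=M@(np.array(p[:2])-[5,-10])+c
    return np.array([q[0],q[1],p[2]])
def togo(p,z=None):
    o=monitor.get_obs();Rm=R.from_euler('xyz',o["tcp_rot"]).as_matrix()
    return (Rm.T@(np.array(p)-o["tool_pos"])).round(1)
def proj(c,p):
    q=c["camera_from_world"]@np.append(p,1); q=c["camera_matrix"]@q[:3]; return (q[:2]/q[2]).round(1)
E
python3 - <<'E'
from h import *
o=monitor.get_obs();print(R.from_euler('xyz',o["tcp_rot"]).as_matrix().round(3))
c=optics.capture("top")
for n,p in dict(axis=(60,40,66),blank=(15,-45,42),bush=(55,-45,92),face=(-95,-45,70),c1=(-140,-115,15),c2=(150,95,15)).items():
    u=proj(c,fix2w(p)); print(n,fix2w(p).round(1),u,((u-[260,165])*4).round())
print(togo(fix2w((0,-10,226))))
E
```

```text
[[-0.    -0.925  0.381]
 [-0.001  0.381  0.925]
 [-1.     0.    -0.001]]
axis [619.9 -42.9  66. ] [343.3 214.1] [333. 196.]
blank [ 564.1 -121.2   42. ] [377.3 239.5] [469. 298.]
bush [ 603.7 -126.5   92. ] [381.3 218.4] [485. 214.]
face [ 455.  -106.7   70. ] [373.3 285.8] [453. 483.]
c1 [ 401.2 -170.1   15. ] [399.2 310.6] [557. 582.]
c2 [ 7.164e+02 -3.000e-01  1.500e+01] [324.  179.1] [256.  56.]
[   0.6 -544.3 -392.1]
```

Run:
```python
from h import *
print(fix2w((-100,-10,226)),togo(fix2w((-100,-10,226))))
```

```text
[454.72236827 -71.31307902 226.        ] [   0.7 -447.6 -417.6]
```

>>> {"name": "send_rows", "arguments": {"commands": [[[0, -0.028, -0.026, 0, 0], [0, -0.028, -0.026, 0, 0], [0, -0.028, -0.026, 0, 0], [0, -0.028, -0.026, 0, 0], [0, -0.028, -0.026, 0, 0], [0, -0.028, -0.026, 0, 0], [0, -0.028, -0.026, 0, 0], [0, -0.028, -0.026, 0, 0]]]}}

```text
time: 0.97
tool_pos: [329.4, 203.0, 224.9]
tcp_rot: [0.098, 1.568, 1.292]
contact_force: [0.1, 0.5, 0.8]
grip_width: 42.6
```

Run:
```python
from h import *
o=monitor.get_obs();print(o["time"],o["tool_pos"],o["tcp_rot"],o["grip_width"],togo(fix2w((-100,-10,226))))
```

```text
0.9667 [329.44524094 203.04700169 224.92741084] [0.09824751 1.56828846 1.29171171] 42.60750407125744 [  -1.6 -217.5 -208.9]
```

>>> {"name": "send_rows", "arguments": {"commands": [[[0, -0.027, -0.026, 0, 0], [0, -0.027, -0.026, 0, 0], [0, -0.027, -0.026, 0, 0], [0, -0.027, -0.026, 0, 0], [0, -0.027, -0.026, 0, 0], [0, -0.027, -0.026, 0, 0], [0, -0.027, -0.026, 0, 0], [0, -0.027, -0.026, 0, 0], [0, 0, 0, -7, 0], [0, 0, 0, -7, 0]]]}}

```text
time: 1.8
tool_pos: [459.1, -93.1, 225.9]
tcp_rot: [-1.349, 1.563, 0.085]
contact_force: [0.6, 0.4, -1.2]
grip_width: 0.5
```

Run:
```python
from h import *
o=monitor.get_obs();print(o["tool_pos"],R.from_euler('xyz',o["tcp_rot"]).as_matrix().round(3).tolist(),o["grip_width"])
c=wristcam();cv2.imwrite("pics/w1.png",c["color"])
cv2.imwrite("pics/w1.png",c["color"])
for n,p in dict(axis=(60,40,66),blank=(15,-45,42),bush=(55,-45,92),c2=(150,95,15),c3=(150,-115,15)).items(): print(n,proj(c,fix2w(p)))
import pickle;pickle.dump(c,open("w1.pkl","wb"))
```

```text
[459.07443888 -93.05271235 225.87885599] [[0.008, -0.991, 0.136], [0.001, 0.136, 0.991], [-1.0, -0.007, 0.002]] 0.5410298843776956
axis [384.1 357.9]
blank [303.1 308.6]
bush [302.  370.6]
c2 [416.4 393.2]
c3 [249.8 393.8]
```

View pics/w1.png

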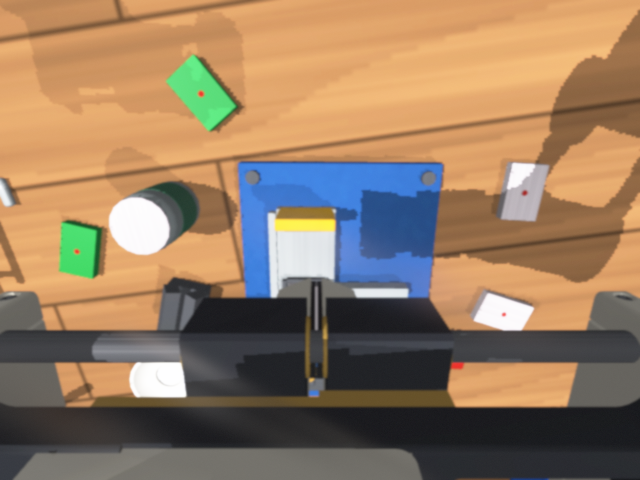

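The wrist camera sees the robot side of the fixture. The rear plate corners are at (240,163) and (443,163), and the yellow plate's top is at about (305,218). I'll move forward for a second view.

>>> {"name": "send_rows", "arguments": {"commands": [[[0, -0.035, 0, 0, 0], [0, -0.035, 0, 0, 0], [0, -0.035, 0, 0, 0], [0, -0.035, 0, 0, 0], [0, -0.035, 0, 0, 0], [0, 0, 0, 0, 0]]]}}

```text
time: 2.35
tool_pos: [635.5, -115.2, 223.9]
tcp_rot: [-0.559, 1.568, 0.867]
contact_force: [-2.2, 0.8, -0.3]
grip_width: 0.6
```

Run:
```python
from h import *
import pickle
o=monitor.get_obs();print(o["tool_pos"])
c1=pickle.load(open("w1.pkl","rb"))
for n,p in dict(c0=(-140,-115,15),c3=(-140,95,15),faceL=(-95,-17,70),faceR=(-95,-73,70)).items(): print(n,proj(c1,fix2w(p)))
c=wristcam();cv2.imwrite("pics/w2.png",c["color"])
for n,p in dict(c0=(-140,-115,15),c3=(-140,95,15),faceL=(-95,-17,70),faceR=(-95,-73,70),axis=(60,40,66),blank=(15,-45,42),bush=(55,-45,92)).items(): print(n,proj(c,fix2w(p)))
pickle.dump(c,open("w2.pkl","wb"))
```

```text
[ 635.49121671 -115.16967494  223.88182505]
c0 [232.7 159.2]
c3 [439.9 158.4]
faceL [331.3 215.2]
faceR [269.4 215.4]
c0 [213.3 -48.8]
c3 [457.1 -52. ]
faceL [329.5 -13.3]
faceR [255.  -12.3]
axis [393.4 189.9]
blank [297.9 137.9]
bush [296.4 190.5]
```

View pics/w2.png

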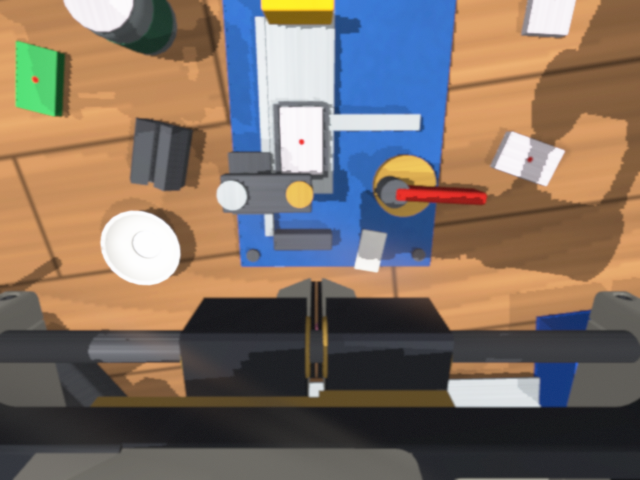

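Run:
```python
from h import *
import pickle
c1=pickle.load(open("w1.pkl","rb"));c2=pickle.load(open("w2.pkl","rb"));t=optics.capture("top")
C=lambda x,y:(x/4-.375+260,y/4-.375+165)
a=np.radians(-7.6);M=np.array([[np.cos(a),-np.sin(a)],[np.sin(a),np.cos(a)]])
for n,c,w,tp in [("dot",c2,(301.5,141.5),C(467,295)),("bush",c2,(299,195),C(484,210)),("spindle",c2,(391,190),C(335,194)),("levertip",c2,(486,196),C(192,169)),("face",c1,(305,209.5),C(446,488))]:
    x=tri(ray(c,w),ray(t,tp)); print(n,x.round(1),"fix",(M.T@(x[:2]-[558.8,-85.2])+[5,-10]).round(1), "top@z",[ (M.T@(onz(t,tp,z)[:2]-[558.8,-85.2])+[5,-10]).round(1).tolist() for z in (42,66,70,92)])
```

```text
dot [ 567.7 -119.1   37.7] fix [ 18.3 -42.4] top@z [[17.5, -42.5], [13.3, -40.8], [12.6, -40.5], [8.7, -38.9]]
bush [ 609.8 -126.3   78.1] fix [ 61. -44.] top@z [[68.3, -47.0], [63.2, -45.2], [62.3, -44.9], [57.7, -43.2]]
spindle [622.6 -43.5  58.1] fix [62.7 39.8] top@z [[67.5, 39.9], [62.4, 40.1], [61.5, 40.2], [56.9, 40.4]]
levertip [637.4  38.3  67.3] fix [ 66.6 122.8] top@z [[72.3, 124.1], [67.2, 122.9], [66.3, 122.7], [61.6, 121.5]]
face [ 454.8 -103.2   50.6] fix [-95.8 -41.6] top@z [[-94.9, -42.5], [-97.1, -40.7], [-97.4, -40.4], [-99.4, -38.8]]
```

```bash
sed -i 's/c=(558.8,-85.2)/c=(560.5,-84.0)/' h.py
python3 - <<'E'
from h import *
o=monitor.get_obs();print(o["joint_positions"].round(2));print(R.from_euler('xyz',o["tcp_rot"]).as_matrix().round(3).tolist())
print(fix2w((33,100,46)),togo(fix2w((33,100,46))))
E
```

```text
[-0.3   0.56  1.17  0.    1.41 -1.73]
[[-0.001, -0.99, 0.144], [0.003, 0.144, 0.99], [-1.0, 0.001, 0.003]]
[602.80223806  21.3305305   46.        ] [179.1  47.7 129.7]
```

>>> {"name": "send_rows", "arguments": {"commands": [[[0, 0.012, 0.0325, 0, 0], [0, 0.012, 0.0325, 0, 0], [0, 0.012, 0.0325, 0, 0], [0, 0.012, 0.0325, 0, 0], [0.035, 0, 0, 0, 0], [0.035, 0, 0, 0, 0], [0.03, 0, 0, 0, 0], [0, 0, 0, 0, 0]]]}}

```text
time: 3.12
tool_pos: [592.5, 29.2, 128.9]
tcp_rot: [-1.03, 1.565, 0.384]
contact_force: [-0.4, -0.2, -0.0]
grip_width: 0.4
```

Run:
```python
from h import *
o=monitor.get_obs();print(togo(fix2w((33,100,46))))
print(R.from_euler('xyz',o["tcp_rot"]).as_matrix().round(3).tolist())
c=wristcam();cv2.imwrite("pics/w3.png",c["color"])
c=optics.capture("top")["color"];cv2.imwrite("pics/t3.png",cv2.resize(c[140:320,240:440],(800,600)))
```

```text
[ 82.9 -11.   -6.5]
[[0.005, -0.988, 0.156], [0.002, 0.156, 0.988], [-1.0, -0.005, 0.003]]
```

View pics/w3.png

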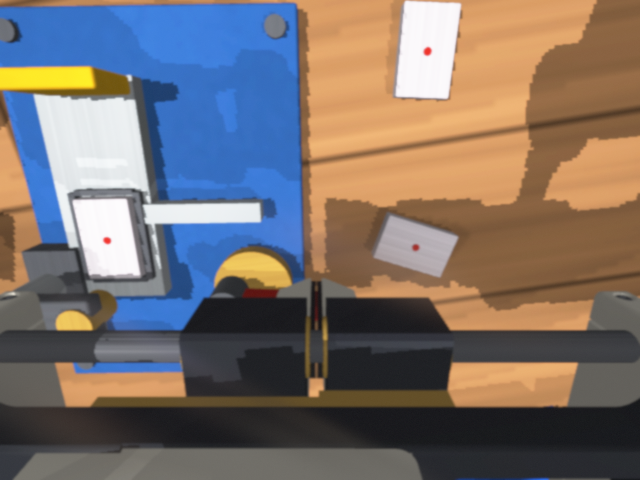

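>>> {"name": "send_rows", "arguments": {"commands": [[[0.03, -0.003, -0.003, 0, 0], [0.03, -0.003, -0.003, 0, 0], [0.022, 0, 0, 0, 0], [0, 0, 0, 0, 0]]]}}

```text
time: 3.55
tool_pos: [609.4, 19.9, 63.7]
tcp_rot: [-1.432, 1.535, -0.021]
contact_force: [-1.7, -0.8, 0.1]
grip_width: 0.5
```

Run:
```python
from h import *
print(togo(fix2w((33,100,46))))
c=wristcam();cv2.imwrite("pics/w4.png",c["color"])
c=optics.capture("side")["color"];cv2.imwrite("pics/t4.png",cv2.resize(c[130:310,230:430],(800,600)))
```

```text
[17.4  7.4  0.3]
```

View pics/w4.png

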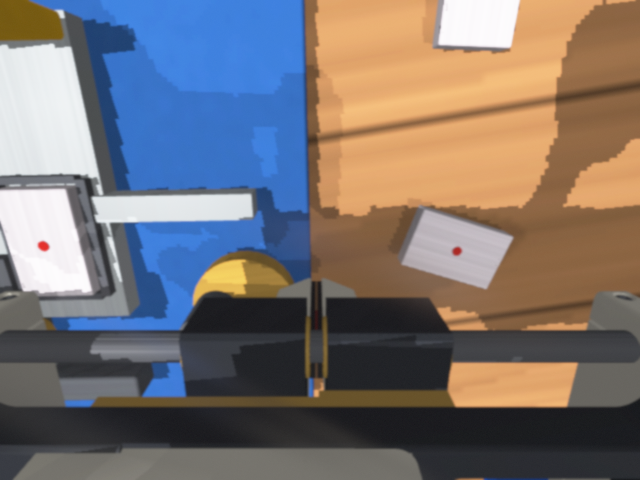

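View pics/t4.png

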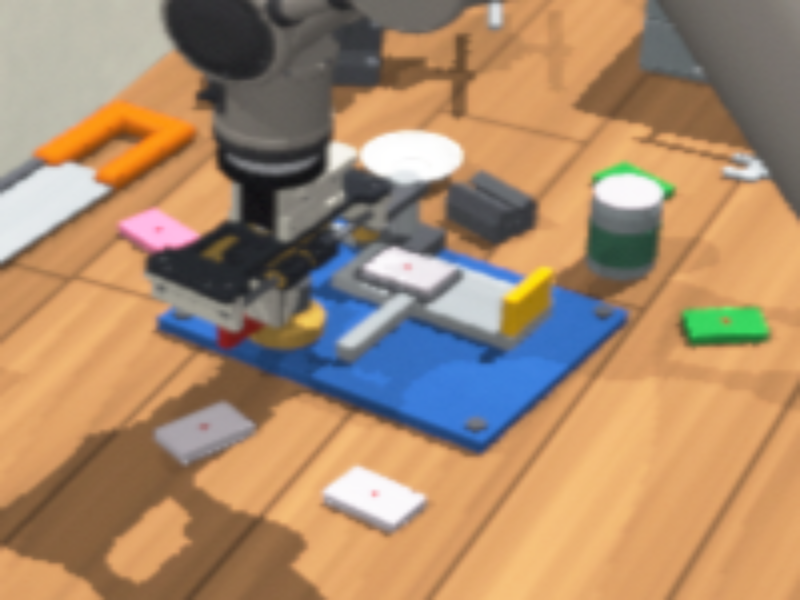

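>>> {"name": "send_rows", "arguments": {"commands": [[[0.017, 0.004, 0, 0, 0], [0, 0, 0, 0, 0]]]}}

```text
time: 3.82
tool_pos: [611.5, 19.9, 56.1]
tcp_rot: [-1.453, 1.52, -0.042]
contact_force: [-0.3, -0.0, -0.5]
grip_width: 0.4
```

Run:
```python
from h import *
print(togo(fix2w((33,100,46))))
o=monitor.get_obs();print(R.from_euler('xyz',o["tcp_rot"]).as_matrix().round(3).tolist(),o["contact_force"].round(1))
```

```text
[ 9.6  9.3 -0. ]
[[0.051, -0.986, 0.16], [-0.002, 0.16, 0.987], [-0.999, -0.05, 0.006]] [-0.3 -0.  -0.5]
```

Run:
```python
from h import *
o=monitor.get_obs();print(o["time"],o["joint_positions"].round(3),o["dq"].round(3),o["tool_pos"],o["tau"].round(1))
```

```text
3.8167 [-0.094  0.645  1.528  0.003  0.917 -1.506] [-0.002 -0.093 -0.109 -0.002  0.075 -0.001] [611.52892663  19.88992213  56.05823108] [ -0.2 -55.7 -22.4  -0.   -1.1  -0. ]
```

>>> {"name": "send_rows", "arguments": {"commands": [[[0.004, 0.002, 0, 0, 0], [0.004, 0, 0, 0, 0], [0.003, 0, 0, 0, 0], [0, 0, 0, 0, 0]]]}}

```text
time: 4.15
tool_pos: [614.5, 19.8, 52.5]
tcp_rot: [-1.463, 1.508, -0.052]
contact_force: [0.3, 0.5, -0.3]
grip_width: 0.3
```

Run:
```python
from h import *
print(togo(fix2w((33,100,46))))
o=monitor.get_obs();print(R.from_euler('xyz',o["tcp_rot"]).as_matrix().round(3).tolist(),o["contact_force"].round(1),o["dq"].round(3))
c=optics.capture("side")["color"];cv2.imwrite("pics/t5.png",cv2.resize(c[180:260,260:370],(800,600)))
```

```text
[ 5.8 12.1 -0.4]
[[0.063, -0.985, 0.16], [-0.003, 0.16, 0.987], [-0.998, -0.063, 0.007]] [ 0.3  0.5 -0.3] [ 0.002 -0.021 -0.018  0.     0.011 -0.   ]
```

View pics/t5.png

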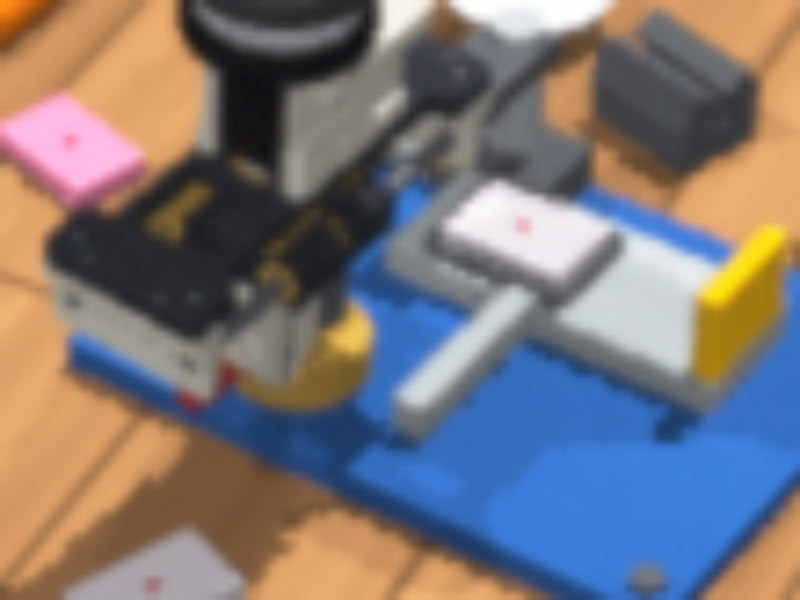

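>>> {"name": "send_rows", "arguments": {"commands": [[[0, 0, 0, 0, 0], [0, 0, 0, 0, 0], [0, 0, 0, 0, 0]]]}}

```text
time: 4.45
tool_pos: [615.2, 19.7, 53.7]
tcp_rot: [-1.464, 1.506, -0.054]
contact_force: [0.0, -0.1, 0.7]
grip_width: 0.4
```

Run:
```python
from h import *
print(togo(fix2w((33,100,46))))
o=monitor.get_obs();print(o["joint_positions"].round(3),o["dq"].round(3),o["moment"].round(2),o["contact_force"].round(1),o["tau"].round(1))
```

```text
[ 6.8 13.  -0.5]
[-0.094  0.648  1.532  0.003  0.897 -1.506] [-0.    -0.003 -0.003 -0.     0.003 -0.   ] [ 0.04  0.09 -0.02] [ 0.  -0.1  0.7] [ -0.  -53.8 -20.2  -0.   -0.2  -0. ]
```

>>> {"name": "send_rows", "arguments": {"commands": [[[0.012, 0.01, 0, 0, 0], [0, 0, 0, 0, 0], [0, 0, 0, 0, 0]]]}}

```text
time: 4.7
tool_pos: [606.9, 21.2, 41.6]
tcp_rot: [-1.465, 1.504, -0.055]
contact_force: [0.6, -0.5, 0.3]
grip_width: 0.7
```

Run:
```python
from h import *
print(togo(fix2w((33,100,46))))
o=monitor.get_obs();print(o["joint_positions"].round(3),o["dq"].round(3),o["moment"].round(2),o["contact_force"].round(1),o["tau"].round(1))
```

```text
[-4.6  3.8 -0.5]
[-0.093  0.651  1.568  0.003  0.855 -1.505] [ 0.001  0.013  0.04  -0.     0.001  0.001] [ 0.01 -0.02  0.01] [ 0.6 -0.5  0.3] [  0.2 -51.9 -18.1  -0.   -0.1   0. ]
```

>>> {"name": "send_rows", "arguments": {"commands": [[[-0.003, -0.007, 0, 0, 0], [0, -0.0064, 0.0013, 6, 0], [0, -0.0064, 0.0013, 6, 0], [0, -0.0064, 0.0013, 6, 0], [0, -0.0064, 0.0013, 6, 0], [0, 0, 0, 0, 0]]]}}

```text
time: 5.2
tool_pos: [637.6, 19.7, 46.8]
tcp_rot: [-0.95, 1.519, 0.023]
contact_force: [-0.7, 0.6, -0.6]
grip_width: 0.4
```

```bash
cat >> h.py <<'E'
def infix(p,c=(560.5,-84.0),yaw=-7.6):
    a=np.radians(yaw);M=np.array([[np.cos(a),-np.sin(a)],[np.sin(a),np.cos(a)]])
    return M.T@(np.array(p[:2])-c)+[5,-10]
def stat():
    o=monitor.get_obs();Rm=R.from_euler('xyz',o["tcp_rot"]).as_matrix()
    f=infix(o["tool_pos"]);d=f-[60,40];zy=np.degrees(np.arctan2(Rm[1,2],Rm[0,2]))+7.6
    print("t",o["time"],"fix",f.round(1),"z",o["tool_pos"][2].round(1),"rel r",np.hypot(*d).round(1),"ang",np.degrees(np.arctan2(d[1],d[0])).round(1),"tool z yaw in fix",zy.round(1),"tilt",Rm[:2,0].round(3),"F",o["contact_force"].round(1))
E
python3 - <<'E'
from h import *
stat()
c=optics.capture("side")["color"];cv2.imwrite("pics/t6.png",cv2.resize(c[180:260,260:370],(800,600)))
E
```

```text
t 5.2 fix [ 67.8 103. ] z 46.8 rel r 63.4 ang 83.0 tool z yaw in fix 63.4 tilt [0.052 0.001] F [-0.7  0.6 -0.6]
```

View pics/t6.png

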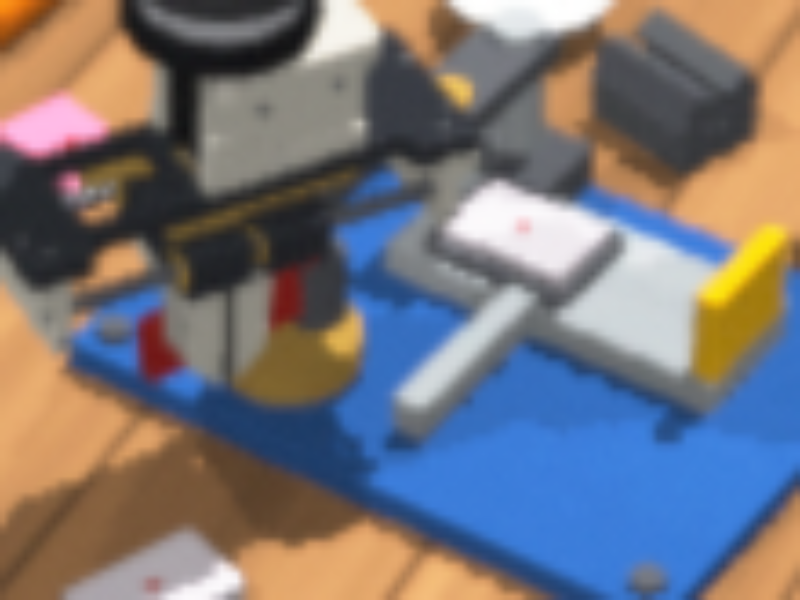

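>>> {"name": "send_rows", "arguments": {"commands": [[[0, -0.0064, 0.0013, 6, 0], [0, -0.0064, 0.0013, 6, 0], [0, -0.0064, 0.0013, 6, 0], [0, -0.0064, 0.0013, 6, 0], [0, -0.0064, 0.0013, 6, 0], [0, 0, 0, 0, 0]]]}}

```text
time: 5.75
tool_pos: [663.2, 7.6, 48.1]
tcp_rot: [-0.246, 1.524, 0.207]
contact_force: [-0.3, -0.4, 0.2]
grip_width: 0.4
```

Run:
```python
from h import *
stat()
c=optics.capture("side")["color"];cv2.imwrite("pics/t7.png",cv2.resize(c[180:260,260:370],(800,600)))
```

```text
t 5.75 fix [94.6 94.4] z 48.1 rel r 64.5 ang 57.5 tool z yaw in fix 33.6 tilt [0.046 0.01 ] F [-0.3 -0.4  0.2]
```

View pics/t7.png

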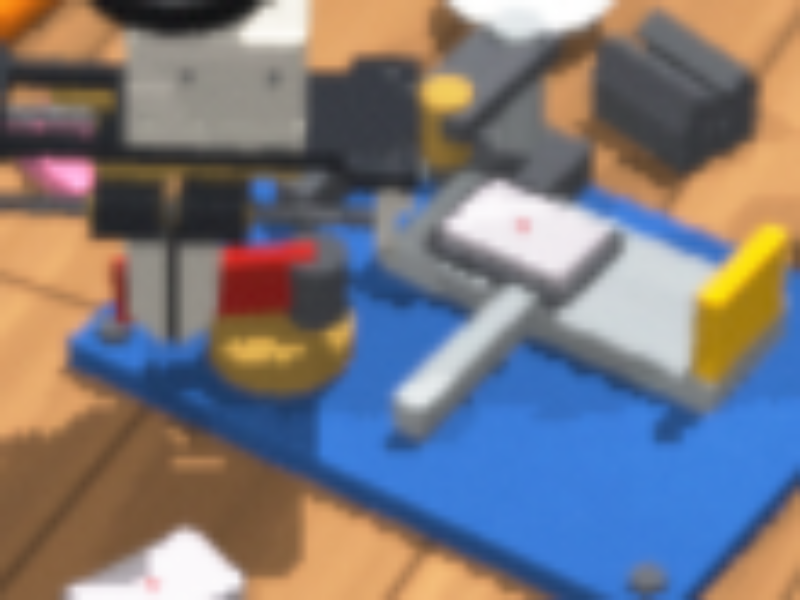

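>>> {"name": "send_rows", "arguments": {"commands": [[[0, -0.0068, 0.0018, 5, 0], [0, -0.0068, 0.0018, 5, 0], [0, -0.0068, 0.0016, 5, 0], [0, -0.0068, 0.0016, 5, 0], [0, -0.0068, 0.0013, 5, 0], [0, 0, 0, 0, 0]]]}}

```text
time: 6.3
tool_pos: [680.3, -16.6, 49.3]
tcp_rot: [0.296, 1.522, 0.333]
contact_force: [-0.8, 0.1, -0.5]
grip_width: 0.1
```

Run:
```python
from h import *
stat()
c=optics.capture("side")["color"];cv2.imwrite("pics/t8.png",cv2.resize(c[180:260,260:370],(800,600)))
```

```text
t 6.3 fix [114.9  72.7] z 49.3 rel r 63.9 ang 30.8 tool z yaw in fix 9.7 tilt [0.046 0.016] F [-0.8  0.1 -0.5]
```

View pics/t8.png

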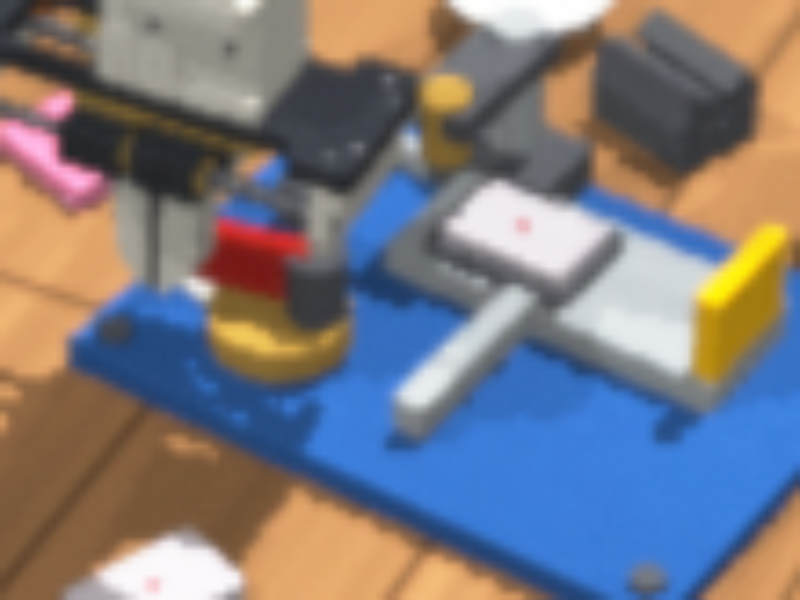

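>>> {"name": "send_rows", "arguments": {"commands": [[[0, -0.007, 0.001, 4, 0], [0, -0.007, 0.001, 4, 0], [0, -0.006, 0.001, 4, 0], [0, -0.004, 0.0005, 3, 0], [0, 0, 0, 0, 0]]]}}

```text
time: 6.77
tool_pos: [683.9, -35.8, 50.5]
tcp_rot: [0.568, 1.516, 0.368]
contact_force: [0.3, -0.7, 0.3]
grip_width: 0.7
```

Run:
```python
from h import *
stat()
c=optics.capture("side")["color"];cv2.imwrite("pics/t9.png",cv2.resize(c[180:260,260:370],(800,600)))
```

```text
t 6.7667 fix [120.9  54.1] z 50.5 rel r 62.5 ang 13.0 tool z yaw in fix -3.9 tilt [0.051 0.02 ] F [ 0.3 -0.7  0.3]
```

View pics/t9.png

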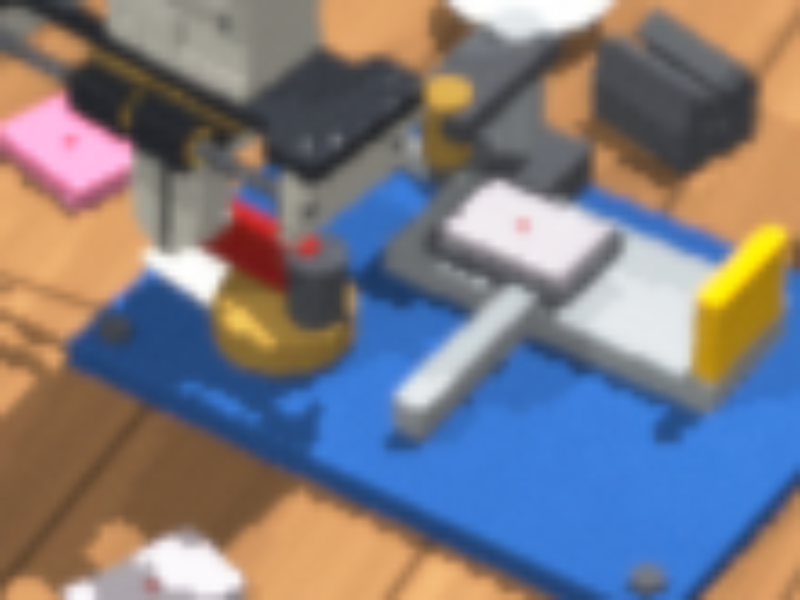

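>>> {"name": "send_rows", "arguments": {"commands": [[[0, -0.006, 0.0005, 3, 0], [0, -0.005, 0.0005, 2, 0], [0, 0, 0, 0, 0]]]}}

```text
time: 7.07
tool_pos: [683.6, -43.1, 51.1]
tcp_rot: [0.666, 1.511, 0.392]
contact_force: [1.2, 0.7, 0.8]
grip_width: 0.5
```

Run:
```python
from h import *
stat()
```

```text
t 7.0667 fix [121.6  46.9] z 51.1 rel r 62.0 ang 6.4 tool z yaw in fix -8.1 tilt [0.055 0.023] F [1.2 0.7 0.8]
```

Predicted lever angle is about -8°. I'll back off and rise to check it.

>>> {"name": "send_rows", "arguments": {"commands": [[[0, 0.03, 0, 0, 0], [-0.035, 0.01, 0, 0, 0], [-0.038, 0, 0, 0, 0], [-0.038, 0, 0, 0, 0], [-0.038, 0, 0, 0, 0], [-0.035, 0, 0, 0, 0], [0, 0, 0, 0, 0]]]}}

```text
time: 7.65
tool_pos: [682.5, -8.0, 243.6]
tcp_rot: [0.542, 1.518, 0.303]
contact_force: [0.8, -0.3, 1.1]
grip_width: 0.7
```

Run:
```python
from h import *
stat()
c=optics.capture("side")["color"];cv2.imwrite("pics/s10.png",cv2.resize(c[180:260,260:370],(800,600)))
c=optics.capture("top")["color"];cv2.imwrite("pics/t10.png",cv2.resize(c[165:315,260:460],(800,600),interpolation=cv2.INTER_CUBIC))
c=wristcam();cv2.imwrite("pics/w10.png",c["color"])
```

```text
t 7.65 fix [115.8  81.5] z 243.6 rel r 69.6 ang 36.6 tool z yaw in fix -6.1 tilt [0.051 0.016] F [ 0.8 -0.3  1.1]
```

View pics/s10.png

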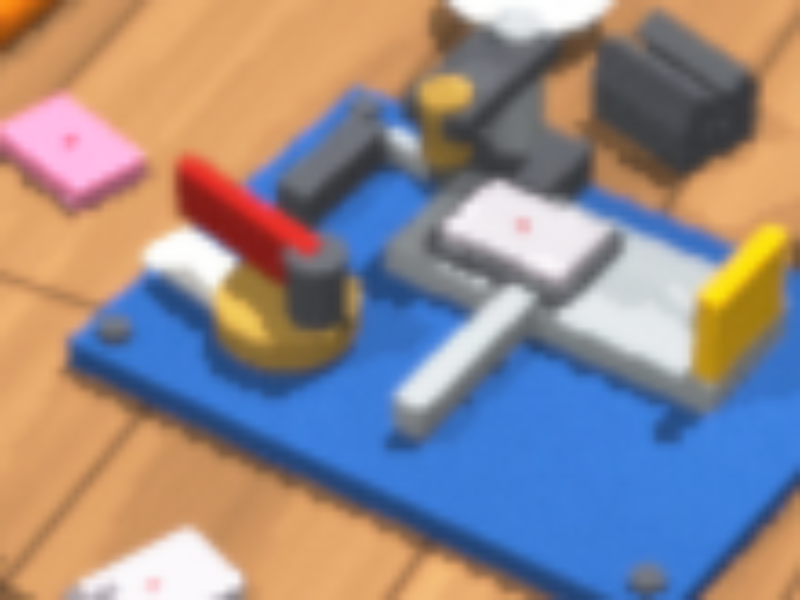

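View pics/t10.png

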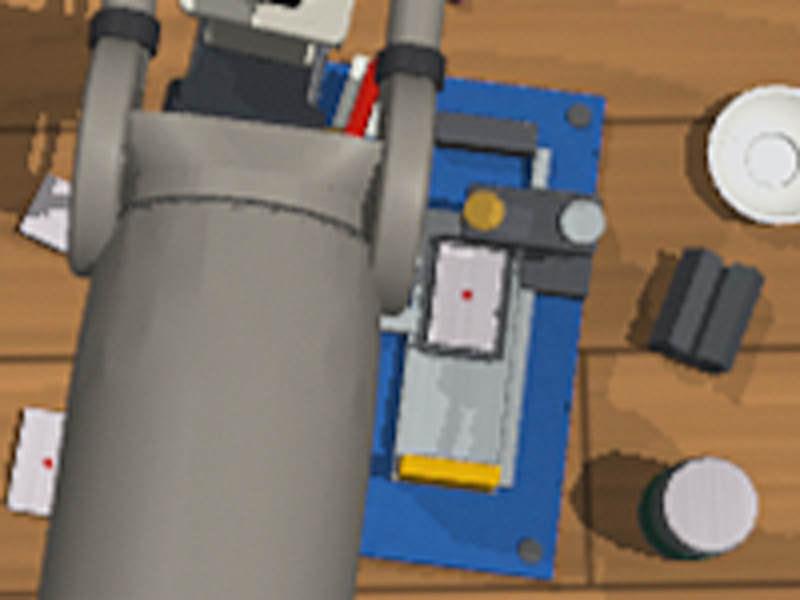

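View pics/w10.png

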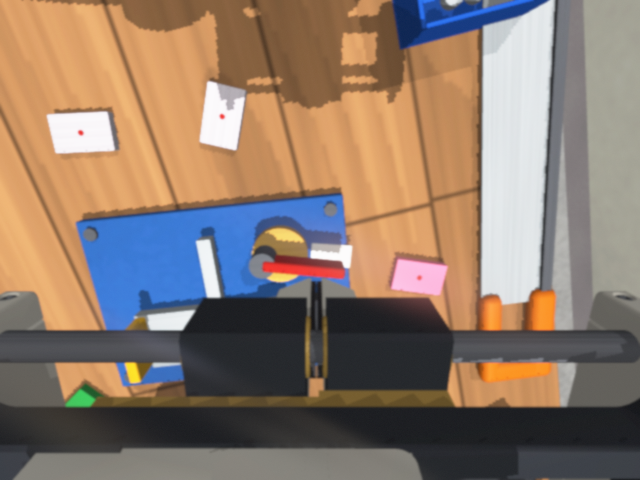

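Run:
```python
from h import *
c=wristcam();im=c["color"]
hsv=cv2.cvtColor(im,cv2.COLOR_BGR2HSV)
m=cv2.inRange(hsv,(0,180,80),(6,255,255))|cv2.inRange(hsv,(174,180,80),(180,255,255))
m[:240]=0;m[300:]=0;m[:,:240]=0;m[:,360:]=0
P=cv2.findNonZero(m).reshape(-1,2).astype(float);print(len(P),P.min(0),P.max(0))
top=[]
for x in range(275,342,3):
    col=P[P[:,0]==x]
    top.append((x,col[:,1].min()))
W=np.array([infix(onz(c,p,66)) for p in top])
a=np.polyfit(W[:,0],W[:,1],1);print("lever fixture ang rad",np.arctan(a[0]),"q",np.arctan(a[0])+.175)
print(W[0],W[-1],infix(onz(c,(263,264),70)))
```

```text
670 [265. 260.] [343. 277.]
lever fixture ang rad -0.3120277254341982 q -0.13702772543419822
[74.7485519  42.54800153] [137.80897395  24.38146965] [63.8494749  45.32179599]
```

Run:
```python
from h import *
c=wristcam();im=c["color"]
cv2.imwrite("pics/w11.png",cv2.resize(im[225:300,250:350],(800,600),interpolation=cv2.INTER_CUBIC))
t=optics.capture("top")["color"]
cv2.imwrite("pics/t11.png",cv2.resize(t[165:225,320:400],(800,600),interpolation=cv2.INTER_CUBIC))
```

```text
(no output)
```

View pics/w11.png

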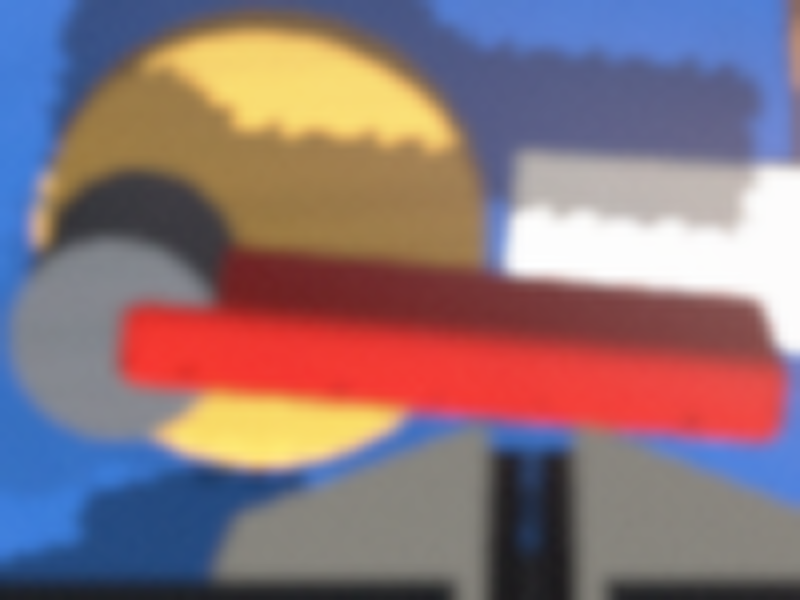

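View pics/t11.png

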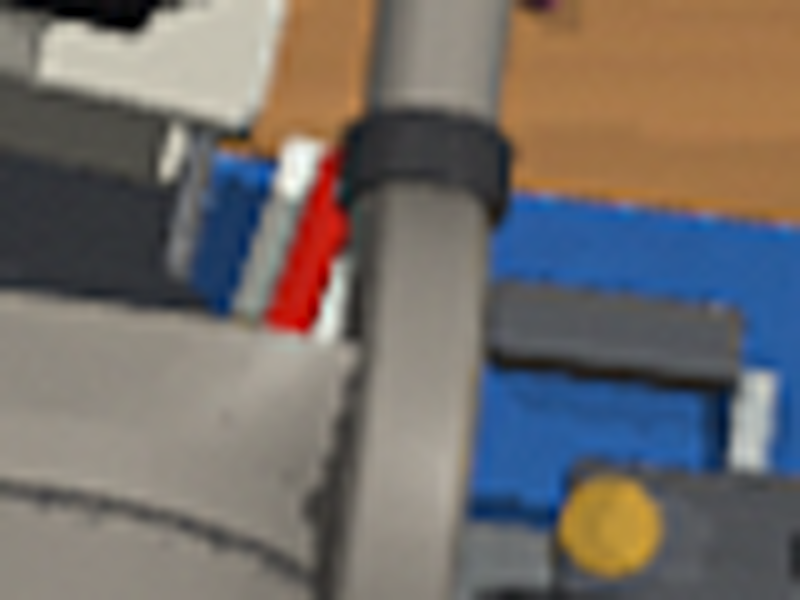

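Run:
```python
from h import *
c=wristcam()
C=lambda x,y:(x/8-.44+250,y/8-.44+225)
for a,b,z in [((130,305),(780,365),66),((130,385),(775,440),66),((240,250),(750,300),38),((520,150),(790,165),15)]:
    d=infix(onz(c,C(*b),z))-infix(onz(c,C(*a),z));print(d.round(1),np.arctan2(d[1],d[0])+.175)
d=infix(onz(c,(340,195),15))-infix(onz(c,(79,220),15));print(d,np.arctan2(d[1],d[0]))
print(togo(fix2w((-125,-43,240))),fix2w((-125,-43,240)))
```

```text
[ 77.4 -17.1] -0.04299399691452793
[ 77.4 -16.7] -0.0371582135491568
[ 65.6 -14.8] -0.047662648716516126
[36.9 -6.6] -0.0010376822906030259
[278.66439734  -5.07913417] -0.018224688470201037
[ -18.2 -149.7 -221.9] [427.27751889 -99.51678209 240.        ]
```

The lever is over the stripe, q ≈ -0.03 rad, and the slide is still back. Next I'll go behind the yellow plate.

>>> {"name": "send_rows", "arguments": {"commands": [[[0, -0.019, -0.028, 0, 0], [0, -0.019, -0.028, 0, 0], [0, -0.019, -0.028, 0, 0], [0, -0.019, -0.028, 0, 0], [0, -0.019, -0.028, 0, 0], [0, -0.019, -0.028, 0, 0], [0, -0.019, -0.028, 0, 0], [0, -0.016, -0.026, 0, 0], [0, 0, 0, -7, 0], [0, 0, 0, -7, 0]]]}}

```text
time: 8.83
tool_pos: [411.2, -99.9, 206.8]
tcp_rot: [1.26, 1.544, 1.274]
contact_force: [0.5, 0.1, -0.1]
grip_width: 0.6
```

>>> {"name": "send_rows", "arguments": {"commands": [[[0, 0, 0, -7, 0], [0, 0, 0, -7, 0], [0, 0, 0, -7, 0], [0, 0, 0, -7, 0], [0, 0, 0, -7, 0], [0, 0, 0, -7, 0], [0, 0, 0, -7, 0], [0, 0, 0, -7, 0], [0, 0, 0, -7, 0], [0, 0, 0, -7, 0]]]}}

```text
time: 9.67
tool_pos: [404.9, -99.1, 198.4]
tcp_rot: [0.605, 1.537, 1.872]
contact_force: [-0.6, 0.5, -0.5]
grip_width: 0.5
```

Run:
```python
from h import *
stat();print(togo(fix2w((-125,-43,50))))
```

```text
t 9.6667 fix [-147.2  -45.5] z 198.4 rel r 224.2 ang -157.6 tool z yaw in fix 80.2 tilt [-0.01   0.032] F [-0.6  0.5 -0.5]
[148.  -24.3   2.1]
```

>>> {"name": "send_rows", "arguments": {"commands": [[[0, 0, 0, -5, 0], [0, 0, 0, -5, 0], [0.035, 0, 0, 0, 0], [0.035, 0, 0, 0, 0], [0.035, 0, 0, 0, 0], [0.02, 0, 0, 0, 0], [0, 0, 0, 0, 0]]]}}

```text
time: 10.25
tool_pos: [402.3, -94.9, 66.1]
tcp_rot: [0.485, 1.536, 1.948]
contact_force: [-0.1, 0.3, 0.3]
grip_width: 0.4
```

Run:
```python
from h import *
stat();print(togo(fix2w((-125,-43,50))))
```

```text
t 10.25 fix [-150.4  -41.8] z 66.1 rel r 225.7 ang -158.8 tool z yaw in fix 91.4 tilt [-0.013  0.033] F [-0.1  0.3  0.3]
[ 15.7 -25.6  -2.4]
```

>>> {"name": "send_rows", "arguments": {"commands": [[[0.016, 0, -0.003, 0, 0], [0, -0.015, 0, 0, 0], [0, 0, 0, 0, 0]]]}}

```text
time: 10.5
tool_pos: [415.5, -98.6, 48.4]
tcp_rot: [0.593, 1.531, 2.057]
contact_force: [1.0, 0.7, 0.3]
grip_width: 0.3
```

Run:
```python
from h import *
stat();print(togo(fix2w((-104.5,-45,50))))
c=wristcam();cv2.imwrite("pics/w12.png",c["color"])
t=optics.capture("top")["color"];cv2.imwrite("pics/t12.png",cv2.resize(t[165:315,260:460],(800,600),interpolation=cv2.INTER_CUBIC))
```

```text
t 10.5 fix [-136.8  -43.7] z 48.4 rel r 213.9 ang -157.0 tool z yaw in fix 91.5 tilt [-0.019  0.035] F [1.  0.7 0.3]
[ -2.3 -32.2  -2.1]
```

View pics/t12.png

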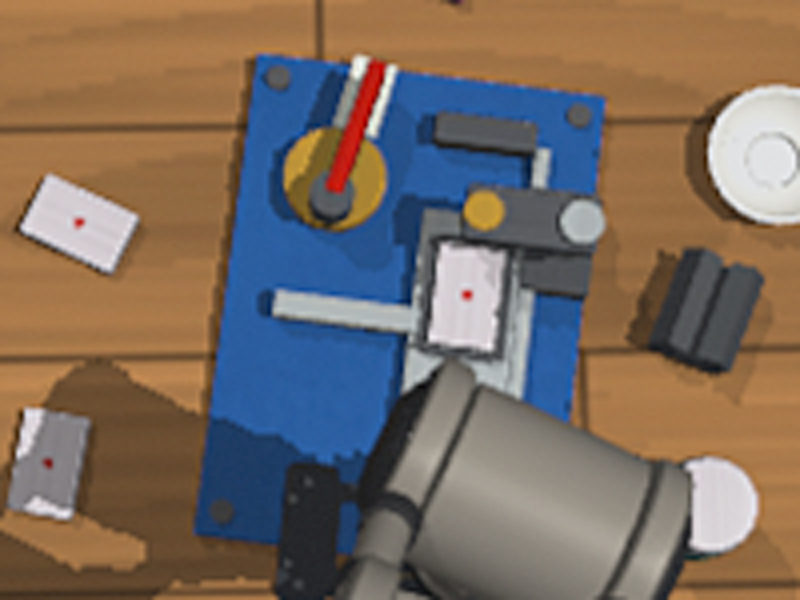

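The top view shows the lever over the white stripe, from (335,195) to (375,65), with the slide still back. Now I'll push.

>>> {"name": "send_rows", "arguments": {"commands": [[[0, -0.008, 0, 0, 0], [0, -0.008, 0, 0, 0], [0, -0.007, 0, 0, 0], [0, -0.006, 0, 0, 0], [0, -0.006, 0, 0, 0], [0, -0.006, 0, 0, 0], [0, -0.006, 0, 0, 0]]]}}

```text
time: 11.18
tool_pos: [461.1, -102.8, 49.6]
tcp_rot: [0.691, 1.528, 2.156]
contact_force: [-4.7, -1.2, 2.6]
grip_width: 0.1
```

Run:
```python
from h import *
stat()
t=optics.capture("top")["color"];cv2.imwrite("pics/t13.png",cv2.resize(t[165:315,260:460],(800,600),interpolation=cv2.INTER_CUBIC))
```

```text
t 11.1833 fix [-91.1 -41.8] z 49.6 rel r 171.8 ang -151.6 tool z yaw in fix 91.5 tilt [-0.024  0.036] F [-4.7 -1.2  2.6]
```

View pics/t13.png

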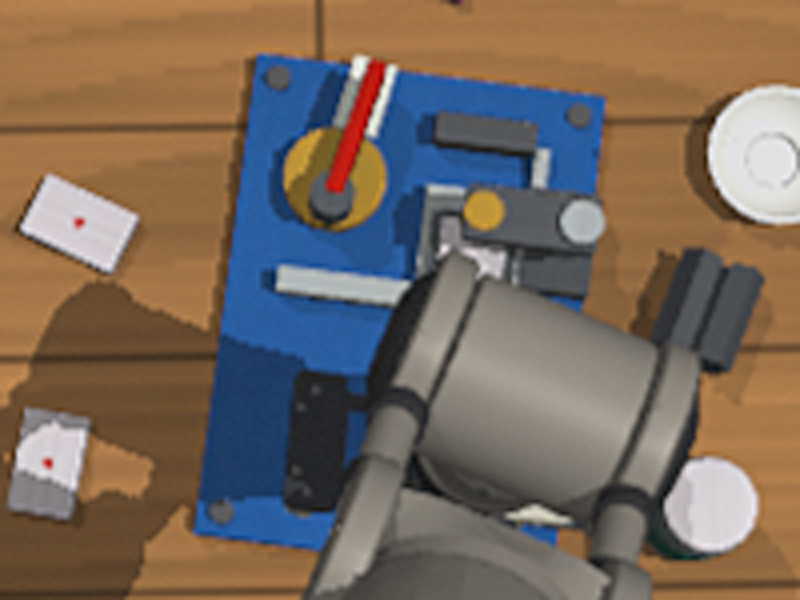

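>>> {"name": "send_rows", "arguments": {"commands": [[[0, -0.006, 0, 0, 0], [0, -0.006, 0, 0, 0], [0, -0.006, 0, 0, 0]]]}}

```text
time: 11.48
tool_pos: [480.0, -104.7, 48.8]
tcp_rot: [0.716, 1.527, 2.181]
contact_force: [-3.4, -0.6, 2.7]
grip_width: 0.3
```

Run:
```python
from h import *
stat()
```

```text
t 11.4833 fix [-72.  -41.2] z 48.8 rel r 155.0 ang -148.4 tool z yaw in fix 91.5 tilt [-0.025  0.036] F [-3.4 -0.6  2.7]
```

>>> {"name": "send_rows", "arguments": {"commands": [[[0, -0.004, 0, 0, 0], [0, -0.004, 0, 0, 0]]]}}

```text
time: 11.65
tool_pos: [486.4, -105.2, 48.2]
tcp_rot: [0.807, 1.522, 2.272]
contact_force: [-23.2, -2.0, 16.3]
grip_width: 0.6
```

>>> {"name": "send_rows", "arguments": {"commands": [[[0, -0.003, 0, 0, 0], [0, -0.003, 0, 0, 0]]]}}

```text
time: 11.82
tool_pos: [486.0, -104.5, 47.4]
tcp_rot: [0.963, 1.508, 2.43]
contact_force: [-14.2, -0.3, 10.1]
grip_width: 0.8
```

Run:
```python
from h import *
stat()
```

```text
t 11.8167 fix [-66.2 -40.2] z 47.4 rel r 149.5 ang -147.6 tool z yaw in fix 91.6 tilt [-0.048  0.041] F [-14.2  -0.3  10.1]
```

The force rose to about 23 N at the expected place, fixture x -66, so the slide is at its stop. Now I'll back off.

>>> {"name": "send_rows", "arguments": {"commands": [[[0, 0.02, 0, 0, 0], [0, 0.025, 0, 0, 0], [-0.03, 0.01, 0, 0, 0], [-0.035, 0, 0, 0, 0], [-0.035, 0, 0, 0, 0], [-0.035, 0, 0, 0, 0], [-0.035, 0, 0.02, 0, 0], [0, 0, 0.04, 0, 0], [0, 0, 0.04, 0, 0], [0, 0, 0.04, 0, 0]]]}}

```text
time: 12.65
tool_pos: [460.8, 32.3, 235.3]
tcp_rot: [0.736, 1.519, 2.191]
contact_force: [0.7, 0.4, -0.3]
grip_width: 0.8
```

>>> {"name": "send_rows", "arguments": {"commands": [[[0, 0, 0.04, 0, 0], [0, 0, 0.04, 0, 0], [0, 0, 0, 0, 0], [0, 0, 0, 0, 0]]]}}

```text
time: 12.98
tool_pos: [473.6, 124.2, 241.4]
tcp_rot: [0.476, 1.52, 1.94]
contact_force: [-0.6, -0.1, 0.7]
grip_width: 0.4
```

Run:
```python
from h import *
stat()
t=optics.capture("top");cv2.imwrite("pics/t14.png",cv2.resize(t["color"][165:315,260:460],(800,600),interpolation=cv2.INTER_CUBIC));cv2.imwrite("pics/t14f.png",t["color"])
c=optics.capture("side")["color"];cv2.imwrite("pics/s14.png",cv2.resize(c[180:260,260:370],(800,600)))
```

```text
t 12.9833 fix [-108.6  184.9] z 241.4 rel r 222.3 ang 139.3 tool z yaw in fix 91.4 tilt [-0.018  0.048] F [-0.6 -0.1  0.7]
```

View pics/t14.png

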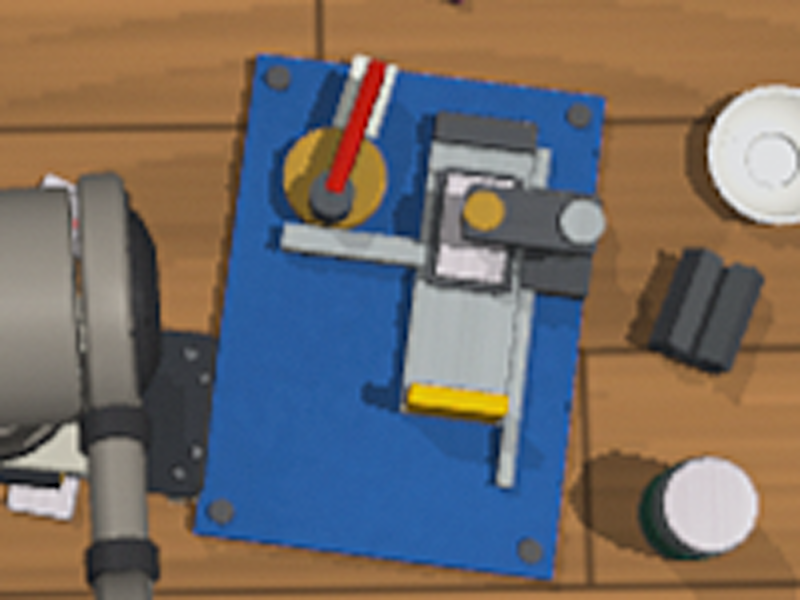

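View pics/s14.png

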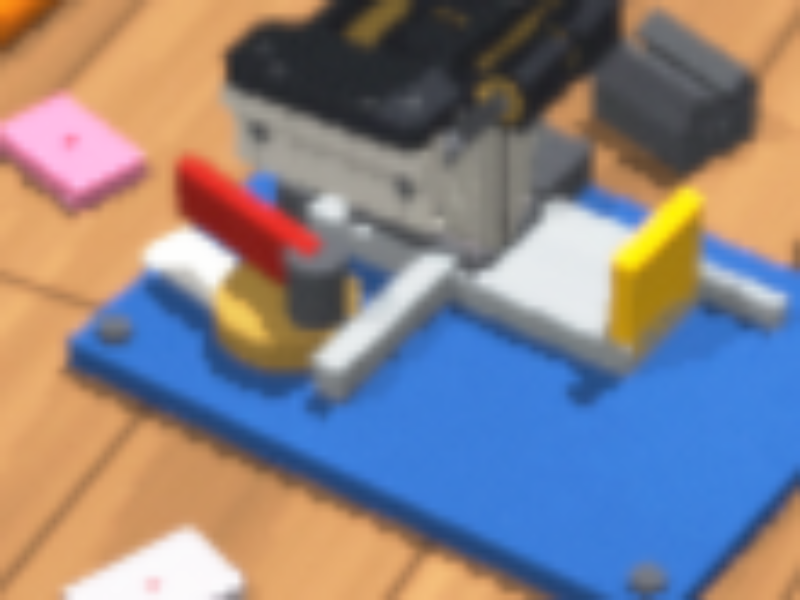

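View pics/t14f.png

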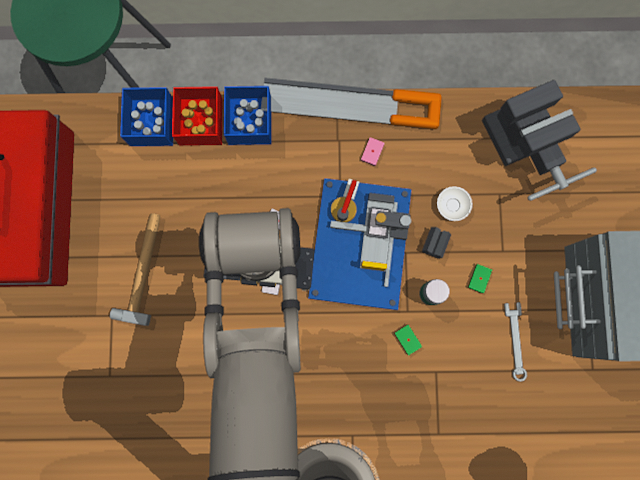

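Run:
```python
from h import *
c=optics.capture("top")
P=[]
for f in ("pics/top0.png",None):
    im=cv2.imread(f) if f else c["color"]
    h=cv2.cvtColor(im,cv2.COLOR_BGR2HSV)[240:310,340:420]
    m=cv2.inRange(h,(22,180,120),(35,255,255)); M=cv2.moments(m,True);u=(M["m10"]/M["m00"]+340,M["m01"]/M["m00"]+240);print(M["m00"],u);P.append(infix(onz(c,u,70)))
print(P[1]-P[0])
```

```text
126.0 (371.968253968254, 282.3333333333333)
124.0 (374.1290322580645, 264.75)
[39.93656911 -0.57839029]
```

The slide has travelled 39.9 mm of its 40 mm. The lever is on the stripe and the arm is clear, so I'm handing the job in.

Run:
```python
from plant import close_job
print(close_job())
```

```text
the job is handed in; nothing more can be done
None
```

I turned the red lever clockwise to the low point, then pushed the yellow plate until the slide reached its stop, and handed the job in at about 13 s. No verdict was reported.

- **Cam:** in the wrist view the lever edges gave -0.04 rad after the turn. My first fit gave -0.14 rad because it had picked up points at the lever's ends, and a rough top-view reading gave about +0.05. All are within the 0.3 rad limit. In the last top view the lever still lies over the white stripe.
- **Slide:** it was still back when the cam reached its low point. From the top camera it then travelled 39.9 mm of 40. The push force rose to about 23–28 N at the place expected for the stop, and the slide's front end is up against the dark block.
- **Blank:** in the last top view it sits in its nest under the bush. I did not measure its distance to the bush, because the bush arm hides the red dot.
- **Bystanders:** those in view show no change from the first picture. At the end the arm hid most of the two spare blanks. The arm passed above them and showed no unexpected contact force.
- **Arm:** the tool drifted up to about 4° off vertical during the moves, without effect. It ended about 240 mm above the bench, left of the fixture and touching nothing.

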